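# Scrape the carrot trimmings off the chopping board into the catch pan

### The job

Swing the catch pan's carry handle away from the board, out and all the way down until it clicks home, so that the pan's mouth is clear. Then take the bench scraper from its slot and wipe all five carrot slices off the board into the pan, touching them with the scraper only and keeping the blade's edge firmly but not hard on the board (5 to 20 N) from behind the slices right up to the board's end; the board has a slight fall towards the pan, so follow it by feel. Stand the scraper back in its slot, leave the handle clicked home, and do not disturb the onion, the garlic bulb and the tin on the left.

Things in the scene. Friction and masses are not known exactly. Their poses are not given: they have to be found in the camera images.
- prep_stand: Raised chopping stand, fixed: a steel wire trestle with a yellow chopping board, a beech slot block at one end and a steel catch pan at the other. Origin under the board's centre; z up; y along the board, +y to the block, -y to the pan; x across the board.
- board_middle (a point): Centre of the yellow board's top, 86 mm above the stand's origin. The board is 170 mm (stand's x) by 260 mm (y), 10 mm thick, flat, no rim, solid also at its hand slot. It is set with a fall along its length so that juice runs to the pan: by how much is not reported (0.012 to 0.042 rad, the pan end low, turned about its middle). Its firm pads give about 1 mm for 15 N.
- board_lip (a point): Where the middle of the board's end edge over the catch pan would be if the board were level: 130 mm along -y from the stand's origin, 86 mm up. The true edge is 1.5 to 5.5 mm lower, as the other end is higher.
- slot_mouth (a point): Middle of the mouth of the scraper's slot, 158 mm along +y from the stand's origin, 92 mm up. The slot is 160 mm long (stand's x), 13 mm wide (y), deeper than the blade; the block's flat top is 41 mm wide (y), 180 mm long. The scraper's handle rests on it with the blade in the slot.
- scraper: Loose bench scraper: steel blade 150 mm wide, 3 mm thick, showing 50 mm under a straight wooden handle 136 mm long, 26 mm thick, 32 mm high; 0.16 to 0.26 kg. Origin: middle of the blade's lower edge; z up to the handle; x along blade and handle; y through the thickness (pinch it with 30 N or more). Starts in the slot, axes parallel to the stand's, origin 42 mm above the stand's.
- scraper_grip (a point): Middle of the scraper's handle, 66 mm above the blade's edge.
- scrap_pan: Open steel catch pan, fixed, 216 (x) by 130 (y) by 65 mm high, walls 3 mm, flat rim 117 mm either side in x and 73 mm in y. Origin: centre of its underside, 175 mm along -y from the stand's origin; axes as the stand's. The board covers its first 20 mm; 110 mm of the mouth are open beyond the board's end.
- bail (a joint): Carry handle's angle. 0: leaning 0.96 rad from upright over the board; 0.96: upright; 2.62: end stop, 0.09 rad below level on the side away from the board. Stiff pivots keep it where it is left. A spring click begins at about 2.3, is hardest near 2.48 (some 8 N at the grip), then draws it to the stop; home above 2.54.
- bail_hinge (a point): Middle of the carry handle's hinge line, which runs along the stand's x, 183 mm along -y from the stand's origin, 52 mm up.
- bail_grip (a point): Middle of the carry handle's wooden grip, a round bar 18 mm thick, 104 mm long along the stand's x, 108 mm from the hinge line; 8 mm steel arms join it to the hinge, 121 mm either side. It moves on a circle about the hinge and does not spin in the arms.
- slice0: Loose slant-cut carrot slice 0, a flat oval about 56 by 36 mm, 5 mm thick, 12 g, lying flat on the board. Origin at the middle of its underside.
- slice1: Loose slant-cut carrot slice 1, a flat oval about 60 by 34 mm, 5 mm thick, 12 g, lying flat on the board. Origin at the middle of its underside.
- slice2: Loose slant-cut carrot slice 2, a flat oval about 62 by 38 mm, 5 mm thick, 12 g, lying flat on the board. Origin at the middle of its underside.
- slice3: Loose slant-cut carrot slice 3, a flat oval about 60 by 36 mm, 5 mm thick, 12 g, lying flat on the board. Origin at the middle of its underside.
- slice4: Loose slant-cut carrot slice 4, a flat oval about 54 by 38 mm, 5 mm thick, 12 g, lying flat on the board. Origin at the middle of its underside.
- onion: Onion, 82 mm across, 94 mm high, standing on the worktop at the left; leave it alone. Origin at the middle of its underside.
- garlic: Garlic bulb, 60 mm across, 58 mm high, on the worktop at the left; leave it alone. Origin at the middle of its underside.
- tin: Food tin, 86 mm across, 40 mm high, on the worktop at the left; leave it alone. Origin at the middle of its underside.

How it is judged (in metres and radians):
On the way, in this order (a step that is already met when the one before it is completed fails the run):
1. the carry handle has been swung out and clicked home, away from the board (value of joint bail above 2.54 rad), for 0.2 s.
2. with the handle home, the scraper's edge is pressed on the board behind slices (on the slot's half of the board) with more than 3 N (value of joint bail above 2.54 rad and y of scraper in the frame of prep_stand between 0 and 0.129 m and contact force between scraper and prep_stand above 3 N and z of scraper in the frame of prep_stand between 0.074 and 0.096 m and angle between scraper's own z axis and vertical below 0.35 rad), for 0.1 s.
3. the scraper's edge has been drawn to the last 30 mm of the board before the pan, still pressed on it with more than 3 N (value of joint bail above 2.54 rad and y of scraper in the frame of prep_stand between -0.145 and -0.1 m and contact force between scraper and prep_stand above 3 N and z of scraper in the frame of prep_stand between 0.074 and 0.096 m and angle between scraper's own z axis and vertical below 0.35 rad), for 0.05 s.
At the end, for the whole second after the job is handed in: The carry handle is home (above 2.54 rad), all five slices lie at rest inside the catch pan below its rim, and the scraper stands upright (within 0.15 rad) in its slot, its handle on the block (blade's edge below 50 mm), released and at rest (value of joint bail above 2.54 rad and x of slice0 in the frame of scrap_pan between -0.105 and 0.105 m and y of slice0 in the frame of scrap_pan between -0.065 and 0.065 m and z of each of slice0, slice1, slice2, slice3, slice4 in the frame of scrap_pan below 0.06 m and linear speed of each of slice0, slice1, slice2, slice3, slice4 below 0.03 m/s and x of slice1 in the frame of scrap_pan between -0.105 and 0.105 m and y of slice1 in the frame of scrap_pan between -0.065 and 0.065 m and x of slice2 in the frame of scrap_pan between -0.105 and 0.105 m and y of slice2 in the frame of scrap_pan between -0.065 and 0.065 m and x of slice3 in the frame of scrap_pan between -0.105 and 0.105 m and y of slice3 in the frame of scrap_pan between -0.065 and 0.065 m and x of slice4 in the frame of scrap_pan between -0.105 and 0.105 m and y of slice4 in the frame of scrap_pan between -0.065 and 0.065 m and y of scraper in the frame of prep_stand between 0.145 and 0.171 m and z of scraper in the frame of prep_stand below 0.05 m and angle between scraper's own z axis and vertical below 0.15 rad and linear speed of scraper below 0.02 m/s); the robot touches nothing.
It fails at once if the scraper is pressed on the board with more than 25 N (contact force between scraper and prep_stand above 25 N and y of scraper in the frame of prep_stand below 0.135 m).
It fails at once if the gripper touches a carrot slice (contact force between the fingers and slice0 above 0.5 N or contact force between the fingers and slice1 above 0.5 N or contact force between the fingers and slice2 above 0.5 N or contact force between the fingers and slice3 above 0.5 N or contact force between the fingers and slice4 above 0.5 N).
It fails at once if the onion, garlic or tin is moved more than 20 mm (distance of any of onion, garlic, tin from where it was at the start of the episode above 0.02 m).
It also fails if it takes over 61 s, if anything falls off the work surface, if the arm or the gripper's body presses on something with over 40 N, if the wrist force passes 120 N, or if a joint passes its speed limit or range.

### The arm

A 6-joint arm with a two-finger parallel gripper is mounted at the origin on a cart in front of the work surface, level with it; the furniture and walls round the work are solid. World frame = base frame: x ahead of the robot, y to its left, z up, the work surface at z = 0. Lengths are in mm, angles in rad, forces in N, time in s.
With the tool pointing down it reaches from about 400 to 925 mm from the base axis. Payload 12.5 kg.
Tool frame: the origin (TCP) lies midway between the tips of the shut fingers; the grasp point (between the pads) lies 19 mm behind it; z points along the fingers, y is the line along which they close (so a half turn about z gives the same grasp; the last joint's range is limited). The gripper opens to 95 mm and grips with 3 to 60 N. Pads are 20 mm wide; open, the fingers measure 119 mm over their backs; the gripper's body (75 mm by 180 mm) begins 59 mm behind the grasp point.
Start: joints at [-1.447, 0.491, 1.559, -0, 1.092, -0.106], TCP at [142.386, -608.583, 214.661] pointing down, gripper open.
Joint ranges: [-3.1, 3.1], [-0.84, 2.19], [0.05, 2.79], [-1.13, 4.28], [0.06, 2.93], [-2.69, 2.69]. Speed limits (rad/s): [2.22, 2.22, 2.79, 3.14, 3.14, 3.14].

### API

Orientations are given as [roll, pitch, yaw] about the fixed x, y, z axes, in that order (R = Rz(yaw) Ry(pitch) Rx(roll)).
In Python, from cell import state, read_camera, camera_info, env gives the robot as it stands.
- The arm moves only by the tool move_arm, never from a script. Its argument "commands" is a list of rows, each a list of 3 entries, a list of its own where there are three numbers: the shift along the world's x, y, z in cm, then the turn, a rotation vector about the world's x, y, z in degrees, then the opening, from 0 (shut) to 1 (fully open). A call has 1 to 10 rows; each row shifts and turns the commanded pose from where the row before left it; what a row does not reach is not made up. A row lasts 1/10 s, in which the tool goes at most 50 mm and 8.59 degrees, less where a joint would pass 70% of its speed; a pose out of reach is approached as far as the arm can. A call with a gripper value outside its range is refused whole. The fingers move at their own pace and stop on an object; the grip force is fixed at half the most. Time passes only in rows, so rows that do not move let the fingers close. It gives the time, the measured TCP pose, the force, the opening and the grip force at its end, in the units of the state.
- state(): the state, without advancing time (a new reading comes with each control period).
- read_camera(name): name is "scene" or "top" or "wrist"; returns the picture (420x560x3 uint8, blue, green, red); there is no depth.
- camera_info(name): a dict with "K" (3x3 intrinsics, pixels), "cam_to_world" (4x4, takes a point from camera to world coordinates). Camera axes: x right, y down, z forward; pixel columns grow to the right and rows downward; lengths in mm; the calibration is good to about 2 mm. A picture is of the moment at which its call begins: read the wrist's pose just before it. camera_info takes no time and is no camera call; for the wrist camera it gives the pose at the moment of the call.
- env.job_done(): hands the job in; it is judged then, once.
The state is a dict: "t": time; "joints": joint angles; "qvel": joint speeds; "tau": joint torques, N m; "eef_pos": TCP position; "tcp_rot": TCP orientation; "ft_force": force on the tool from outside, world axes, zero at the start; "moment": the same for the moment, N m; "opening": opening from 0.0 (shut) to 1.0 (fully open); "grip_force": force on a finger pad.
Only numpy, scipy, OpenCV 4.12 (cv2) and the standard library are available. Lean on these libraries where they do the work, as an engineer would, in place of code of your own. Each camera call takes 0.05 s, during which the arm holds its last target. There are 200 camera calls.

## Working session

There is one attempt and no reset: what is moved stays moved. The work goes in short steps, Python scripts to look and compute and a tool call to move; the robot and the scene stay as the last step left them, time stands still between calls to the robot, and variables do not carry over. Pictures are saved under pics/ and viewed, at most 12 in all, crops included, and the job is handed in when it is done.

Besides the shell and the picture viewer there is one more tool, called after "Call:" by a JSON object that holds its "api" and its "payload", one argument or row to a line. move_arm: Moves the arm, as the interface text tells. Its arguments: {"type":"object","properties":{"commands":{"type":"array"}},"required":["commands"]}

```bash
mkdir -p pics; python3 - <<'E'
from cell import *
import cv2,numpy as np
for n in ("scene","top"):
    im=read_camera(n); cv2.imwrite(f"pics/{n}0.png",im)
    c=camera_info(n); print(n,np.round(c["K"],1).tolist(),np.round(c["cam_to_world"],3).tolist())
s=state(); print(s)
E
```

```text
scene [[512.2, 0.0, 286.1], [0.0, 512.2, 210.0], [0.0, 0.0, 1.0]] [[0.979, -0.167, 0.119, 423.84], [-0.205, -0.801, 0.562, -409.562], [0.002, -0.575, -0.818, 811.555], [0.0, 0.0, 0.0, 1.0]]
top [[412.7, 0.0, 276.9], [0.0, 412.7, 213.5], [0.0, 0.0, 1.0]] [[0.009, -0.987, 0.159, 388.001], [-1.0, -0.008, 0.006, 92.08], [-0.005, -0.159, -0.987, 953.758], [0.0, 0.0, 0.0, 1.0]]
{'t': 0.1, 'joints': array([-1.44659514e+00,  4.91494812e-01,  1.55940195e+00, -1.17937820e-05,
        1.09170544e+00, -1.05606361e-01]), 'qvel': array([-0.00049779, -0.00182838, -0.00166883, -0.00044075,  0.00134612,
       -0.00049425]), 'tau': array([ 5.43918984e-03, -6.13621259e+01, -2.58607221e+01,  6.94573880e-02,
        4.70410951e-02, -6.86655358e-05]), 'eef_pos': array([ 142.35648114, -608.34244601,  214.11833307]), 'tcp_rot': array([-3.14058763e+00, -9.60146375e-05,  2.29812940e-01]), 'ft_force': array([ 0.20080175, -0.65612611, -0.17415494]), 'moment': array([0.04622871, 0.03989933, 0.00053616]), 'grip_force': 0.0, 'opening': 1.0034393409208437}
```

View pics/top0.png

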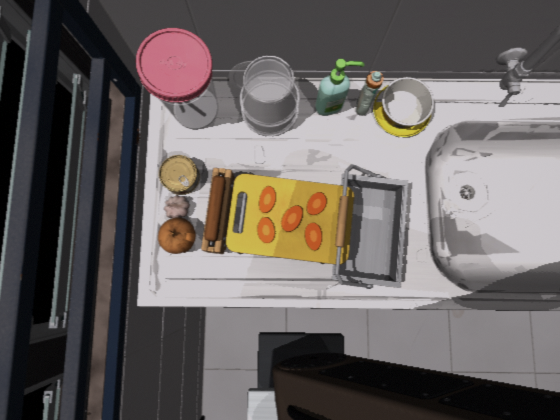

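View pics/scene0.png

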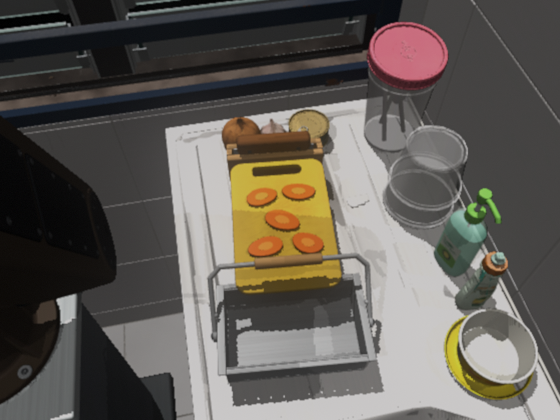

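The top view shows the stand at columns 205–410, with the block on the left (world +y) and the pan on the right. In the scene view the bail grip is at about (288,261). I'll enlarge both to pick corners.

```bash
python3 - <<'E'
import cv2
t=cv2.imread("pics/top0.png")[160:292,198:418]; cv2.imwrite("pics/topc.png",cv2.resize(t,None,fx=3.6,fy=3.6,interpolation=cv2.INTER_CUBIC))
t=cv2.imread("pics/scene0.png")[110:380,195:385]; cv2.imwrite("pics/scec.png",cv2.resize(t,None,fx=2.2,fy=2.2,interpolation=cv2.INTER_CUBIC))
E
```

```text
(no output)
```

View pics/topc.png

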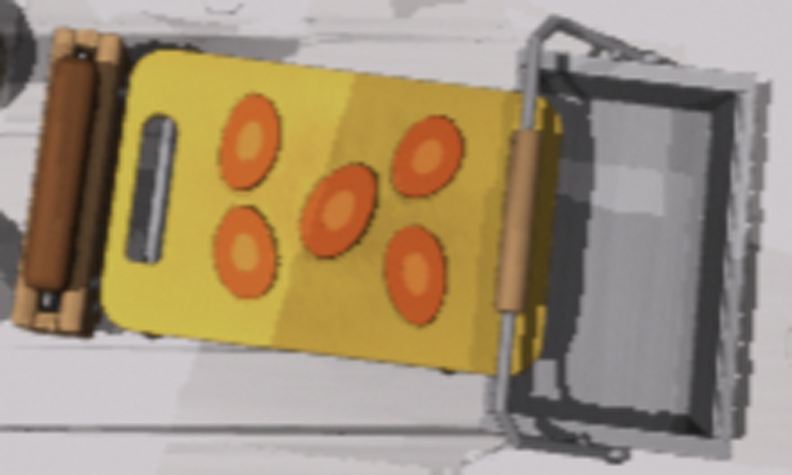

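View pics/scec.png

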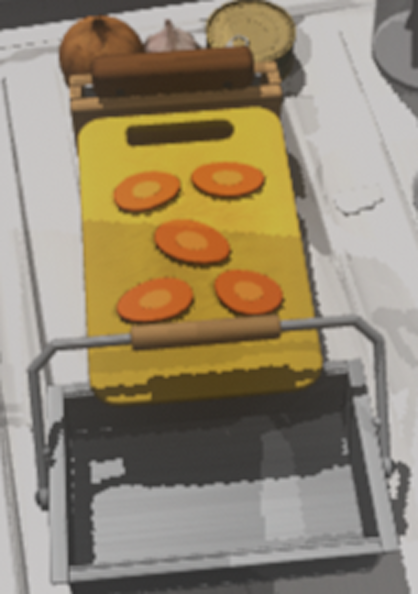

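Top crop: pan outer corners at (757,76) and (729,456), grip ends at (526,128) and (509,312), block corners near (57,30), (123,38), (83,335) and (15,325). The scene crop shows the same points. Next I fit the stand pose.

```bash
cat > h.py <<'E'
from cell import *
import numpy as np, cv2
from scipy.optimize import least_squares
def proj(n,P):
    c=camera_info(n); T=np.linalg.inv(c["cam_to_world"]); q=(T[:3,:3]@np.atleast_2d(P).T).T+T[:3,3]; q=q@np.array(c["K"]).T; return q[:,:2]/q[:,2:]
def ray(n,uv,z):
    c=camera_info(n);M=np.array(c["cam_to_world"]);d=M[:3,:3]@np.linalg.inv(c["K"])@[uv[0],uv[1],1]; return M[:3,3]+d*(z-M[2,3])/d[2]
def S2W(p,P):
    a=p[3];R=np.array([[np.cos(a),-np.sin(a),0],[np.sin(a),np.cos(a),0],[0,0,1]]);return np.atleast_2d(P)@R.T+p[:3]
E
python3 - <<'E'
from h import *
tc=lambda u,v:(u/3.6+198,v/3.6+160); sc=lambda u,v:(u/2.2+195,v/2.2+110)
g=(-94.5,114)
T=[((757,76),(117,-248,65)),((729,456),(-117,-248,65)),((526,128),(52,*g)),((509,312),(-52,*g)),((57,30),(90,178.5,92)),((123,38),(90,137.5,92)),((83,335),(-90,137.5,92)),((15,325),(-90,178.5,92))]
S=[((55,582),(-117,-248,65)),((397,550),(117,-248,65)),((132,336),(-52,*g)),((280,326),(52,*g)),((72,102),(-90,137.5,92)),((283,93),(90,137.5,92))]
uvT=np.array([tc(*a) for a,_ in T]);uvS=np.array([sc(*a) for a,_ in S]);PT=np.array([b for _,b in T],float);PS=np.array([b for _,b in S],float)
f=lambda p:np.r_[(proj("top",S2W(p,PT))-uvT).ravel(),(proj("scene",S2W(p,PS))-uvS).ravel()]
r=least_squares(f,[500,0,0,-.1],loss="soft_l1",x_scale=[10,10,10,.05]);print(r.x,r.x[3]*57.3);print(np.round(r.fun.reshape(-1,2),1))
p=r.x;np.save("p.npy",p)
for nm,P in dict(grip=(0,*g),hinge=(0,-183,52),scr=(0,158,108),lip=(0,-130,86),mid=(0,0,86)).items(): print(nm,S2W(p,P).round(1))
for n in("top",):
    im=cv2.imread(f"pics/{n}0.png");h=cv2.cvtColor(im,cv2.COLOR_BGR2HSV)
    m=cv2.inRange(h,(3,150,120),(16,255,255));m=cv2.morphologyEx(m,cv2.MORPH_CLOSE,np.ones((5,5)))
    for c in cv2.findContours(m,0,2)[0]:
        if cv2.contourArea(c)>80:
            x,y=cv2.minAreaRect(c)[0]; w=ray(n,(x,y),p[2]+90)-p[:3]; print((x,y),cv2.contourArea(c),S2W([0,0,0,-p[3]],w).round())
E
```

```text
[ 5.18364019e+02  6.71185154e+01  4.68087302e+00 -1.05439976e-01] -6.041710611171173
[[ 0.7 -1.7]
 [ 1.4  0.2]
 [-4.3  0.4]
 [-4.2 -0.6]
 [-0.8 -1.7]
 [-0.2 -1.8]
 [-0.5 -0.6]
 [-1.2 -0.1]
 [-1.8  2.3]
 [ 2.7  0.8]
 [-0.4  0.4]
 [-0.8 -0.9]
 [-1.6  3.7]
 [-0.1  0.5]]
grip [[508.4 -26.9 118.7]]
hinge [[ 499.1 -114.9   56.7]]
scr [[535.  224.2 112.7]]
lip [[504.7 -62.2  90.7]]
mid [[518.4  67.1  90.7]]
(313.0, 236.0) 343.5 [[-34. -50.  90.]]
(172.52000427246094, 235.36000061035156) 631.5 [[-66. 243.  90.]]
(303.1750793457031, 210.99459838867188) 688.5 [[ 16. -24.  90.]]
(266.02935791015625, 213.97227478027344) 639.0 [[ 1. 53. 90.]]
(212.3200225830078, 208.75999450683594) 152.0 [[ -1. 168.  90.]]
```

```bash
python3 - <<'E'
from h import *
tc=lambda u,v:(u/3.6+198-.36,v/3.6+160-.36); sc=lambda u,v:(u/2.2+195-.27,v/2.2+110-.27)
def G(b): a=.96-b; return (-183+108*np.sin(a),52+108*np.cos(a))
T=[((757,76),(117,-248,65)),((729,456),(-117,-248,65)),((57,30),(90,178.5,92)),((123,38),(90,137.5,92)),((83,335),(-90,137.5,92)),((15,325),(-90,178.5,92)),((526,128),52),((509,312),-52)]
S=[((55,582),(-117,-248,65)),((397,550),(117,-248,65)),((72,102),(-90,137.5,92)),((283,93),(90,137.5,92)),((132,336),-52),((280,326),52)]
uvT=np.array([tc(*a) for a,_ in T]);uvS=np.array([sc(*a) for a,_ in S])
P=lambda L,b:np.array([q if isinstance(q,tuple) else (q,*G(b)) for _,q in L],float)
f=lambda p:np.r_[(proj("top",S2W(p,P(T,p[4])))-uvT).ravel(),(proj("scene",S2W(p,P(S,p[4])))-uvS).ravel()]
for fix in (0,1):
    ff=(lambda p:f(np.r_[p[:2],0,p[2:]])) if fix else f
    r=least_squares(ff,[500,0,-.1,0.] if fix else [500,0,0,-.1,0],loss="soft_l1",x_scale="jac");print(r.x,r.cost);print(np.round(r.fun.reshape(-1,2),1).tolist())
p=np.r_[r.x[:2],0,r.x[2:]];np.save("p.npy",p)
for nm,q in dict(grip=(0,*G(p[4])),hinge=(0,-183,52),scr=(0,158,108),lip=(0,-130,86),mid=(0,0,86)).items(): print(nm,S2W(p,q).round(1))
E
```

```text
[ 5.18449011e+02  6.92933961e+01  3.88535655e+00 -1.08139063e-01
  1.25335345e-01] 11.938104769731634
[[0.0, -1.0], [0.4, 0.8], [-1.3, -1.5], [-0.7, -1.6], [-1.2, -0.5], [-1.9, -0.0], [-0.1, 0.4], [-0.1, -0.1], [-2.1, 1.1], [2.1, 0.0], [-1.2, 3.3], [0.1, 0.2], [-0.4, 1.1], [0.2, -0.2]]
[ 5.18782823e+02  7.01212713e+01 -1.07211021e-01  1.37023257e-01] 13.773450421927198
[[-0.9, -0.9], [-0.5, 0.5], [-1.4, -1.1], [-0.9, -1.2], [-1.3, -0.5], [-1.9, 0.0], [-0.3, 0.5], [-0.3, -0.1], [-1.5, 1.4], [1.9, 0.2], [-1.0, 4.4], [-0.0, 1.2], [-0.1, 2.0], [0.3, 0.7]]
grip [[507.7 -33.1 125.4]]
hinge [[ 499.2 -111.8   52. ]]
scr [[535.7 227.2 108. ]]
lip [[504.9 -59.1  86. ]]
mid [[518.8  70.1  86. ]]
```

Call:
{"api": "move_arm", "payload": {
  "commands": [
    [[2.5, 4, 0], [0, 0, -3.9], 0.5],
    [[2.5, 4, 0], [0, 0, -3.9], 0.5],
    [[2.5, 4, 0], [0, 0, -3.9], 0.5],
    [[2.5, 4, 0], [0, 0, -3.8], 0.5],
    [[2.5, 4, 0], [0, 0, -3.8], 0.5],
    [[2.5, 4, 0], [0, 0, 0], 0.5],
    [[2.5, 4, 0], [0, 0, 0], 0.5],
    [[2.5, 4, 0], [0, 0, 0], 0.5],
    [[2.5, 4, 0], [0, 0, 0], 0.5],
    [[2.5, 4, 0], [0, 0, 0], 0.5]
  ]
}}

```text
t: 1.1
eef_pos: [393.0, -206.8, 214.7]
tcp_rot: [3.141, 0.0, -0.107]
ft_force: [0.8, -0.1, -0.1]
opening: 0.501
grip_force: 0.0
```

Call:
{"api": "move_arm", "payload": {
  "commands": [
    [[2.5, 4, 0], [0, 0, 0], 0.5],
    [[2.5, 4, 0], [0, 0, 0], 0.5],
    [[2.5, 4, 0], [0, 0, 0], 0.5],
    [[2.5, 4, -1], [0, 0, 0], 0.5],
    [[1.5, 1.4, -2], [0, 0, 0], 0.5],
    [[0, 0, 0], [0, 0, 0], 0.5]
  ]
}}

```text
t: 1.7
eef_pos: [507.6, -32.5, 182.5]
tcp_rot: [-3.141, 0.003, -0.104]
ft_force: [-0.3, -0.8, 0.2]
opening: 0.501
grip_force: 0.0
```

```bash
python3 - <<'E'
from h import *
c=camera_info("wrist"); im=read_camera("wrist"); cv2.imwrite("pics/w1.png",im)
print(np.round(c["K"],1).tolist(),np.round(c["cam_to_world"],3).tolist(),state()["eef_pos"])
p=np.load("p.npy");a=.96-p[4]
P=np.array([(x,-183+108*np.sin(a),52+108*np.cos(a)) for x in (-52,0,52)]);print(proj("wrist",S2W(p,P)))
E
```

```text
[[313.8, 0.0, 276.7], [0.0, 313.8, 212.3], [0.0, 0.0, 1.0]] [[-0.103, -0.959, -0.265, 581.564], [-0.995, 0.099, 0.028, -39.001], [-0.0, 0.267, -0.964, 351.797], [0.0, 0.0, 0.0, 1.0]] [507.09656049 -33.65461438 183.53210423]
[[277.25789216 287.53983792]
 [277.49630832 226.03754883]
 [277.76405906 156.96805407]]
```

View pics/w1.png

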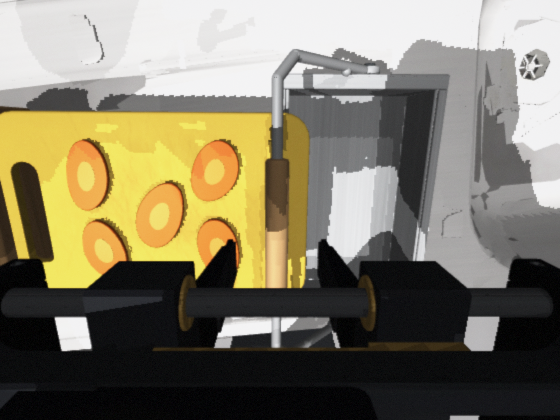

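The bar sits at column 277, as predicted, with its top end at row 158, so the pose fit is good. I'll lower and pinch it.

Call:
{"api": "move_arm", "payload": {
  "commands": [
    [[0, 0, -3.5], [0, 0, 0], 0.5],
    [[0, 0, -3], [0, 0, 0], 0.5],
    [[0, 0, -1], [0, 0, 0], 0.5],
    [[0, 0, 0], [0, 0, 0], 0],
    [[0, 0, 0], [0, 0, 0], 0],
    [[0, 0, 0], [0, 0, 0], 0],
    [[0, 0, 0], [0, 0, 0], 0]
  ]
}}

```text
t: 2.45
eef_pos: [507.9, -34.5, 110.9]
tcp_rot: [-3.141, -0.002, -0.107]
ft_force: [2.1, 23.5, 17.3]
opening: 0.218
grip_force: 11.6
```

```bash
python3 - <<'E'
from h import *
p=np.load("p.npy")
s=state();print(s)
y=S2W([0,0,0,-p[3]],s["eef_pos"]+[0,0,19]-p[:3])[0]; d=y-[0,-183,52];print(y,np.hypot(d[1],d[2]),.96-np.arctan2(d[1],d[2]))
b0=p[4]
for r in [np.arange(b0,2.75,(2.62-b0)/24)]:
    W=S2W(p,[(y[0],-183+108*np.sin(.96-b),52+108*np.cos(.96-b)) for b in r]);print(np.c_[r[1:],np.diff(W,axis=0)/10].round(2).tolist())
E
```

```text
{'t': 2.45, 'joints': array([-1.97863571e-01,  4.69420979e-01,  1.95167218e+00,  6.38766857e-04,
        7.18491349e-01,  1.47991810e+00]), 'qvel': array([ 0.02201365, -0.00648633, -0.00469179,  0.05557904,  0.0049967 ,
       -0.00015475]), 'tau': array([-7.33508974e+00, -4.79710221e+01, -1.66646236e+01, -2.52653986e+00,
       -4.41031186e-01, -1.25188282e-02]), 'eef_pos': array([507.89755259, -34.49878187, 110.86822276]), 'tcp_rot': array([-3.14135520e+00, -2.03800496e-03, -1.07466032e-01]), 'ft_force': array([ 2.13261565, 23.46027157, 17.34304746]), 'moment': array([ 4.26531351, -0.36100349,  0.018097  ]), 'grip_force': 11.608955562114716, 'opening': 0.2181458734089576}
[   0.3721763  -105.18415335  129.86822276] 110.08526742728179 0.17493826222161568
[[0.24, -0.09, -0.8, 0.78], [0.34, -0.09, -0.87, 0.69], [0.45, -0.1, -0.94, 0.6], [0.55, -0.11, -0.99, 0.5], [0.65, -0.11, -1.04, 0.39], [0.76, -0.12, -1.07, 0.28], [0.86, -0.12, -1.1, 0.17], [0.96, -0.12, -1.11, 0.05], [1.07, -0.12, -1.11, -0.06], [1.17, -0.12, -1.1, -0.18], [1.28, -0.12, -1.07, -0.29], [1.38, -0.11, -1.04, -0.4], [1.48, -0.11, -0.99, -0.51], [1.59, -0.1, -0.93, -0.61], [1.69, -0.09, -0.87, -0.7], [1.79, -0.08, -0.79, -0.79], [1.9, -0.08, -0.7, -0.86], [2.0, -0.07, -0.61, -0.93], [2.1, -0.06, -0.51, -0.99], [2.21, -0.04, -0.41, -1.04], [2.31, -0.03, -0.3, -1.08], [2.41, -0.02, -0.19, -1.1], [2.52, -0.01, -0.07, -1.11], [2.62, 0.0, 0.04, -1.12], [2.72, 0.02, 0.16, -1.11]]
```

Call:
{"api": "move_arm", "payload": {
  "commands": [
    [[-0.05, -0.4, 0.8], [0, 0, 0], 0],
    [[-0.05, -0.4, 0.4], [0, 0, 0], 0],
    [[0, 0, 0], [0, 0, 0], 0],
    [[0, 0, 0], [0, 0, 0], 0]
  ]
}}

```text
t: 2.85
eef_pos: [506.8, -42.7, 122.1]
tcp_rot: [3.141, -0.001, -0.107]
ft_force: [2.3, -1.0, -1.0]
opening: 0.181
grip_force: 30.0
```

Call:
{"api": "move_arm", "payload": {
  "commands": [
    [[-0.1, -0.9, 0.6], [0, 0, 0], 0],
    [[-0.1, -0.95, 0.55], [0, 0, 0], 0],
    [[-0.1, -1, 0.45], [0, 0, 0], 0],
    [[-0.12, -1.05, 0.35], [0, 0, 0], 0],
    [[-0.12, -1.1, 0.2], [0, 0, 0], 0],
    [[-0.12, -1.1, 0.1], [0, 0, 0], 0]
  ]
}}

```text
t: 3.45
eef_pos: [499.8, -103.0, 145.3]
tcp_rot: [-3.141, -0.001, -0.107]
ft_force: [-0.4, 5.6, 8.5]
opening: 0.177
grip_force: 30.0
```

Call:
{"api": "move_arm", "payload": {
  "commands": [
    [[-0.12, -1.1, 0], [0, 0, 0], 0],
    [[-0.12, -1.1, -0.12], [0, 0, 0], 0],
    [[-0.12, -1.1, -0.24], [0, 0, 0], 0],
    [[-0.12, -1.05, -0.35], [0, 0, 0], 0],
    [[-0.1, -1.0, -0.45], [0, 0, 0], 0],
    [[-0.1, -0.95, -0.55], [0, 0, 0], 0],
    [[-0.1, -0.9, -0.65], [0, 0, 0], 0]
  ]
}}

```text
t: 4.15
eef_pos: [491.5, -175.8, 120.3]
tcp_rot: [-3.141, 0.001, -0.107]
ft_force: [-1.8, 3.8, 3.6]
opening: 0.182
grip_force: 30.0
```

Call:
{"api": "move_arm", "payload": {
  "commands": [
    [[-0.09, -0.87, -0.7], [0, 0, 0], 0],
    [[-0.08, -0.79, -0.79], [0, 0, 0], 0],
    [[-0.08, -0.7, -0.86], [0, 0, 0], 0],
    [[-0.07, -0.61, -0.93], [0, 0, 0], 0],
    [[-0.06, -0.51, -0.99], [0, 0, 0], 0],
    [[-0.04, -0.41, -1.04], [0, 0, 0], 0]
  ]
}}

```text
t: 4.75
eef_pos: [487.3, -214.5, 66.4]
tcp_rot: [-3.141, 0.001, -0.107]
ft_force: [-1.0, 8.7, 1.5]
opening: 0.186
grip_force: 30.0
```

Call:
{"api": "move_arm", "payload": {
  "commands": [
    [[-0.03, -0.3, -1.08], [0, 0, 0], 0],
    [[-0.02, -0.19, -1.1], [0, 0, 0], 0],
    [[-0.01, -0.07, -1.1], [0, 0, 0], 0],
    [[0, 0.04, -1.1], [0, 0, 0], 0],
    [[0, 0, -0.3], [0, 0, 0], 0],
    [[0, 0, 0], [0, 0, 0], 0]
  ]
}}

```text
t: 5.35
eef_pos: [487.6, -218.9, 21.7]
tcp_rot: [-3.141, -0.001, -0.107]
ft_force: [-2.5, 15.8, 25.8]
opening: 0.182
grip_force: 30.0
```

Call:
{"api": "move_arm", "payload": {
  "commands": [
    [[0, 0, 0], [0, 0, 0], 0.4],
    [[0, 0, 0], [0, 0, 0], 0.4],
    [[0, 0, 0], [0, 0, 0], 0.4],
    [[0, 0, 4], [0, 0, 0], 0.4],
    [[0, 0, 4.5], [0, 0, 0], 0.4],
    [[0, 0, 4.5], [0, 0, 0], 0.4],
    [[0, 4, 4.5], [0, 0, 0], 0.8],
    [[0, 4.5, 2], [0, 0, 0], 0.8],
    [[0, 5, 0], [0, 0, 0], 0.8],
    [[0, 5, 0], [0, 0, 0], 0.8]
  ]
}}

```text
t: 6.35
eef_pos: [487.3, -40.4, 208.6]
tcp_rot: [3.141, -0.002, -0.108]
ft_force: [0.9, -0.3, -0.5]
opening: 0.68
grip_force: 0.0
```

```bash
python3 - <<'E'
from h import *
p=np.load("p.npy")
t=read_camera("top");h=cv2.cvtColor(t,cv2.COLOR_BGR2HSV)
m=cv2.inRange(h,(8,60,60),(22,200,235)); m[:,:395]=0;m[:160]=0;m[290:]=0
n,l,st,ce=cv2.connectedComponentsWithStats(m);print([(st[i].tolist(),ce[i].round(1).tolist()) for i in range(1,n) if st[i][4]>40])
for b in (2.3,2.48,2.62): print(proj("top",S2W(p,[(x,-183+108*np.sin(.96-b),52+108*np.cos(.96-b)) for x in(-52,0,52)])).round(1).tolist())
print(state()["eef_pos"],state()["ft_force"])
# board outline & slices in top
m=cv2.inRange(h,(3,150,120),(16,255,255));cv2.imwrite("pics/topb.png",cv2.resize(t[155:295,200:440],None,fx=3.3,fy=3.3,interpolation=cv2.INTER_CUBIC))
E
```

```text
[([395, 161, 50, 66, 2632], [417.6, 193.1]), ([448, 170, 28, 120, 1802], [462.3, 230.9]), ([395, 228, 14, 8, 51], [398.9, 232.9]), ([422, 229, 32, 23, 335], [439.3, 238.7]), ([395, 250, 40, 40, 1260], [411.0, 271.2])]
[[422.4, 258.1], [423.9, 233.8], [425.3, 209.9]]
[[420.6, 258.7], [422.1, 234.9], [423.5, 211.5]]
[[418.1, 259.1], [419.6, 235.6], [421.0, 212.6]]
[486.39751332 -34.50419646 208.23599872] [-1.5270208   4.08245916 -0.24785979]
```

View pics/topb.png

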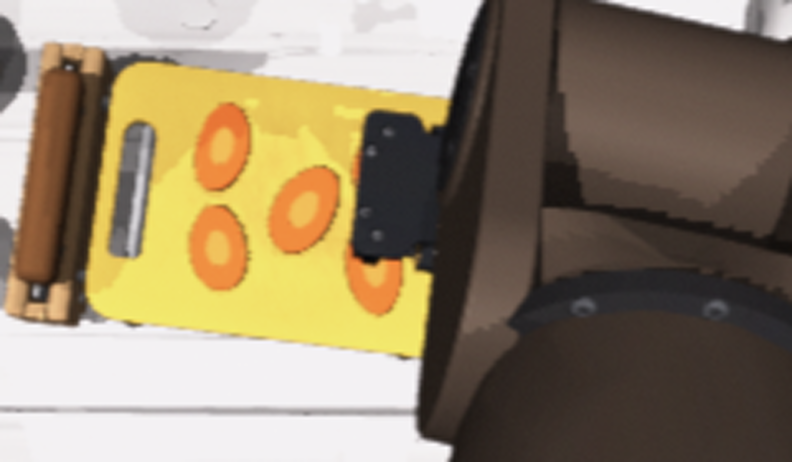

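Call:
{"api": "move_arm", "payload": {
  "commands": [
    [[0.8, 4.3, 0], [0, 0, 0], 0.5],
    [[0.8, 4.3, 0], [0, 0, 0], 0.5],
    [[0.8, 4.3, 0], [0, 0, 0], 0.5],
    [[0.8, 4.3, 0], [0, 0, 0], 0.5],
    [[0.8, 4.3, 0], [0, 0, 0], 0.5],
    [[0.8, 4, 0], [0, 0, 0], 0.5],
    [[0, 0, 0], [0, 0, 0], 0.5]
  ]
}}

```text
t: 7.1
eef_pos: [535.9, 217.1, 207.3]
tcp_rot: [-3.141, -0.0, -0.104]
ft_force: [-0.2, -0.2, 0.1]
opening: 0.501
grip_force: 0.0
```

```bash
python3 - <<'E'
from h import *
p=np.load("p.npy")
s=state();c=camera_info("wrist");w=read_camera("wrist");print(s["eef_pos"],s["tcp_rot"])
sc=read_camera("scene")
print("handle pred wrist",proj("wrist",S2W(p,[(x,y,124) for x,y in((-68,158),(68,158),(0,145),(0,171))])).round(1).tolist())
for b in (2.3,2.48,2.62): print(b,proj("scene",S2W(p,[(x,-183+108*np.sin(.96-b),52+108*np.cos(.96-b)) for x in(-52,0,52)])).round(1).tolist())
out=np.hstack([w[60:360],sc[230:420,150:400].copy() if 0 else cv2.resize(sc[260:420,180:390],(394,300))]);out=cv2.resize(out,(800,int(300*800/out.shape[1])));cv2.imwrite("pics/w2.png",out)
E
```

```text
[535.87633936 217.09815252 207.25300401] [-3.14119076e+00 -4.00562509e-04 -1.03584444e-01]
handle pred wrist [[262.9, 291.3], [261.3, 135.2], [277.6, 218.6], [246.7, 218.5]]
2.3 [[264.8, 397.2], [301.8, 393.4], [338.5, 389.7]]
2.48 [[265.3, 402.9], [301.7, 399.1], [337.7, 395.5]]
2.62 [[265.7, 405.4], [301.4, 401.8], [336.8, 398.1]]
```

View pics/w2.png

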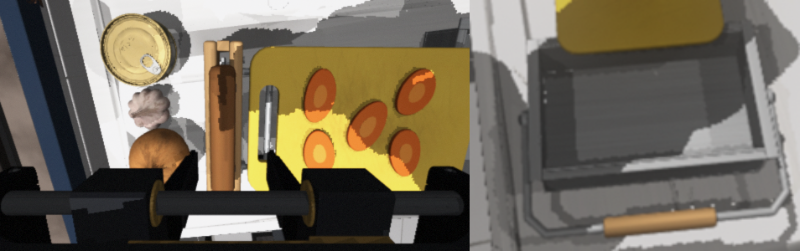

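Handle centre is at wrist column ≈265 (about 2.5 mm boardwards of predicted). The bail grip is at scene (301,401), which matches 2.62 rad, so it is home. Now I grasp the scraper.

Call:
{"api": "move_arm", "payload": {
  "commands": [
    [[-0.1, 0.8, -3], [0, 0, 0], 0.5],
    [[0, 0, -4], [0, 0, 0], 0.5],
    [[0, 0, -3], [0, 0, 0], 0.5],
    [[0, 0, -0.9], [0, 0, 0], 0.5],
    [[0, 0, 0], [0, 0, 0], 0],
    [[0, 0, 0], [0, 0, 0], 0],
    [[0, 0, 0], [0, 0, 0], 0],
    [[0, 0, 0], [0, 0, 0], 0]
  ]
}}

```text
t: 8.0
eef_pos: [535.1, 222.2, 100.7]
tcp_rot: [-3.14, -0.003, -0.107]
ft_force: [0.3, 4.4, 4.2]
opening: 0.274
grip_force: 30.0
```

Call:
{"api": "move_arm", "payload": {
  "commands": [
    [[0, 0, 1], [0, 0, 0], 0],
    [[0, 0, 2], [0, 0, 0], 0],
    [[0, 0, 2], [0, 0, 0], 0],
    [[0, 0, 1.5], [0, 0, 0], 0],
    [[0, 0, 0], [0, 0, 0], 0],
    [[0, 0, 0], [0, 0, 0], 0]
  ]
}}

```text
t: 8.6
eef_pos: [534.0, 221.4, 164.1]
tcp_rot: [3.141, -0.0, -0.107]
ft_force: [0.3, -0.4, -2.0]
opening: 0.271
grip_force: 30.0
```

```bash
python3 -c "
from h import *
s=state();print(s['eef_pos'],s['tcp_rot'],s['ft_force'],s['moment'])"
```

```text
[533.99482963 221.39152272 164.11586017] [ 3.14148361e+00 -4.00563840e-04 -1.06956327e-01] [ 0.33674994 -0.39250098 -2.012738  ] [-0.01098034  0.0281541   0.01625616]
```

Call:
{"api": "move_arm", "payload": {
  "commands": [
    [[-0.2, -1.8, 0], [0, 0, 0], 0],
    [[-0.2, -2, 0], [0, 0, 0], 0],
    [[-0.15, -1.6, 0], [0, 0, 0], 0],
    [[0, 0, -0.6], [0, 0, 0], 0],
    [[0, 0, -0.5], [0, 0, 0], 0],
    [[0, 0, 0], [0, 0, 0], 0],
    [[0, 0, 0], [0, 0, 0], 0]
  ]
}}

```text
t: 9.3
eef_pos: [528.6, 167.9, 152.7]
tcp_rot: [3.141, 0.001, -0.107]
ft_force: [-0.5, -0.4, -1.3]
opening: 0.273
grip_force: 30.0
```

Call:
{"api": "move_arm", "payload": {
  "commands": [
    [[0, 0, -0.2], [0, 0, 0], 0],
    [[0, 0, -0.1], [0, 0, 0], 0],
    [[0, 0, -0.1], [0, 0, 0], 0],
    [[0, 0, 0], [0, 0, 0], 0]
  ]
}}

```text
t: 9.7
eef_pos: [528.7, 167.6, 148.9]
tcp_rot: [3.141, 0.0, -0.107]
ft_force: [-0.4, -0.0, -2.3]
opening: 0.271
grip_force: 30.0
```

Call:
{"api": "move_arm", "payload": {
  "commands": [
    [[0, 0, -0.1], [0, 0, 0], 0],
    [[0, 0, -0.05], [0, 0, 0], 0],
    [[0, 0, 0], [0, 0, 0], 0]
  ]
}}

```text
t: 10.0
eef_pos: [528.7, 167.6, 147.7]
tcp_rot: [-3.142, -0.0, -0.107]
ft_force: [-1.2, 0.8, 0.6]
opening: 0.269
grip_force: 30.0
```

Call:
{"api": "move_arm", "payload": {
  "commands": [
    [[0, 0, -0.05], [0, 0, 0], 0],
    [[0, 0, 0], [0, 0, 0], 0],
    [[0, 0, 0], [0, 0, 0], 0]
  ]
}}

```text
t: 10.3
eef_pos: [528.7, 167.6, 147.3]
tcp_rot: [-3.141, -0.0, -0.107]
ft_force: [-2.8, 0.7, 5.5]
opening: 0.269
grip_force: 30.0
```

Call:
{"api": "move_arm", "payload": {
  "commands": [
    [[0, 0, -0.03], [0, 0, 0], 0],
    [[-0.05, -0.5, -0.01], [0, 0, 0], 0],
    [[-0.05, -0.5, -0.01], [0, 0, 0], 0],
    [[-0.05, -0.5, -0.015], [0, 0, 0], 0]
  ]
}}

```text
t: 10.7
eef_pos: [527.9, 153.0, 146.9]
tcp_rot: [-3.14, -0.002, -0.107]
ft_force: [0.5, 4.9, 5.3]
opening: 0.274
grip_force: 30.0
```

Call:
{"api": "move_arm", "payload": {
  "commands": [
    [[-0.1, -1, -0.06], [0, 0, 0], 0],
    [[-0.1, -1, -0.035], [0, 0, 0], 0],
    [[-0.1, -1, -0.035], [0, 0, 0], 0]
  ]
}}

```text
t: 11.0
eef_pos: [525.2, 123.0, 145.9]
tcp_rot: [-3.14, -0.003, -0.107]
ft_force: [0.6, 5.6, 8.0]
opening: 0.272
grip_force: 30.0
```

Call:
{"api": "move_arm", "payload": {
  "commands": [
    [[-0.1, -1, -0.035], [0, 0, 0], 0],
    [[-0.1, -1, -0.035], [0, 0, 0], 0],
    [[-0.11, -1, -0.035], [0, 0, 0], 0],
    [[-0.11, -1, -0.035], [0, 0, 0], 0]
  ]
}}

```text
t: 11.4
eef_pos: [521.1, 83.0, 144.6]
tcp_rot: [-3.14, -0.003, -0.108]
ft_force: [2.0, 7.4, 9.0]
opening: 0.272
grip_force: 30.0
```

Call:
{"api": "move_arm", "payload": {
  "commands": [
    [[-0.11, -1, -0.033], [0, 0, 0], 0],
    [[-0.11, -1, -0.033], [0, 0, 0], 0],
    [[-0.11, -1, -0.033], [0, 0, 0], 0],
    [[-0.11, -1, -0.033], [0, 0, 0], 0],
    [[-0.11, -1, -0.033], [0, 0, 0], 0]
  ]
}}

```text
t: 11.9
eef_pos: [515.6, 33.0, 143.0]
tcp_rot: [-3.14, -0.003, -0.108]
ft_force: [1.5, 9.0, 11.9]
opening: 0.276
grip_force: 30.0
```

Call:
{"api": "move_arm", "payload": {
  "commands": [
    [[-0.11, -1, -0.025], [0, 0, 0], 0],
    [[-0.11, -1, -0.028], [0, 0, 0], 0],
    [[-0.11, -1, -0.028], [0, 0, 0], 0],
    [[-0.11, -1, -0.028], [0, 0, 0], 0]
  ]
}}

```text
t: 12.3
eef_pos: [511.0, -7.1, 141.8]
tcp_rot: [-3.14, -0.003, -0.108]
ft_force: [0.9, 7.4, 10.6]
opening: 0.272
grip_force: 30.0
```

Call:
{"api": "move_arm", "payload": {
  "commands": [
    [[-0.11, -1, -0.028], [0, 0, 0], 0],
    [[-0.11, -1, -0.028], [0, 0, 0], 0],
    [[-0.11, -1, -0.028], [0, 0, 0], 0],
    [[-0.05, -0.5, -0.014], [0, 0, 0], 0]
  ]
}}

```text
t: 12.7
eef_pos: [507.1, -42.4, 140.8]
tcp_rot: [-3.14, -0.002, -0.108]
ft_force: [1.1, 8.1, 10.7]
opening: 0.269
grip_force: 30.0
```

Call:
{"api": "move_arm", "payload": {
  "commands": [
    [[-0.05, -0.5, -0.014], [0, 0, 0], 0],
    [[-0.05, -0.5, -0.014], [0, 0, 0], 0],
    [[-0.1, -0.8, -0.01], [0, 0, 0], 0],
    [[-0.15, -1.2, 0], [0, 0, 0], 0],
    [[-0.1, -1, 0], [0, 0, 0], 0],
    [[0, 0, 0], [0, 0, 0], 0]
  ]
}}

```text
t: 13.3
eef_pos: [501.6, -83.6, 139.2]
tcp_rot: [3.141, 0.001, -0.108]
ft_force: [0.0, -0.3, -1.2]
opening: 0.273
grip_force: 30.0
```

```bash
python3 - <<'E'
from h import *
s=state();print(s["eef_pos"],s["ft_force"])
a=read_camera("wrist");b=read_camera("scene")
cv2.imwrite("pics/w3.png",np.hstack([cv2.resize(a[:,60:460],(400,420)),cv2.resize(b[130:410,190:400],(315,420))]))
E
```

```text
[501.55894321 -83.64244348 139.20886299] [ 0.03378326 -0.2926762  -1.2439187 ]
```

View pics/w3.png

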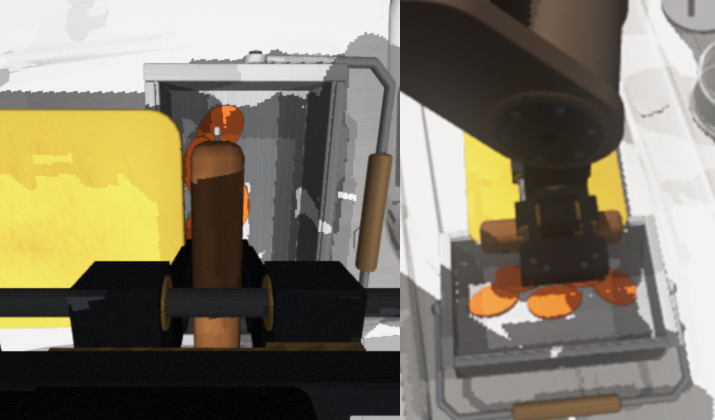

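The slices are all in the pan, the board is clear and the handle is out. Now I return the scraper.

Call:
{"api": "move_arm", "payload": {
  "commands": [
    [[0, 0, 2], [0, 0, 0], 0],
    [[0, 1, 2.5], [0, 0, 0], 0],
    [[0.4, 4, 0], [0, 0, 0], 0],
    [[0.5, 4.5, 0], [0, 0, 0], 0],
    [[0.5, 4.5, 0], [0, 0, 0], 0],
    [[0.5, 4.5, 0], [0, 0, 0], 0],
    [[0.5, 4.5, 0], [0, 0, 0], 0],
    [[0.5, 4.5, 0], [0, 0, 0], 0],
    [[0.34, 3, 0], [0, 0, 0], 0],
    [[0, 0, 0], [0, 0, 0], 0]
  ]
}}

```text
t: 14.4
eef_pos: [533.9, 226.2, 184.1]
tcp_rot: [-3.141, 0.0, -0.103]
ft_force: [0.5, -0.1, -2.3]
opening: 0.273
grip_force: 30.0
```

```bash
python3 - <<'E'
from h import *
s=state();print(s["eef_pos"],s["tcp_rot"],s["ft_force"])
a=read_camera("wrist");t=read_camera("top")
cv2.imwrite("pics/w4.png",np.hstack([cv2.resize(a[:,100:500],(400,420)),cv2.resize(t[160:290,300:430],(400,420))]))
E
```

```text
[533.8534304  226.18322686 184.12871125] [-3.14125557e+00  1.48374112e-04 -1.03277532e-01] [ 0.52791899 -0.06740216 -2.33286803]
```

View pics/w4.png

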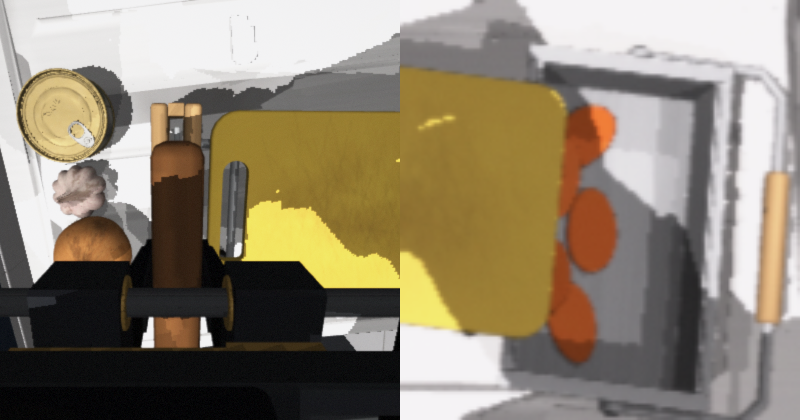

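All five slices are visible in the pan, at crop (592,135), (570,175), (592,230), (560,275) and (573,325). The blade is lined up with the slot near (177,128). Lowering.

Call:
{"api": "move_arm", "payload": {
  "commands": [
    [[0, 0, -2], [0, 0, 0], 0],
    [[0, 0, -1.2], [0, 0, 0], 0],
    [[0, 0, -0.5], [0, 0, 0], 0],
    [[0, 0, -0.4], [0, 0, 0], 0],
    [[0, 0, 0], [0, 0, 0], 0]
  ]
}}

```text
t: 15.0
eef_pos: [535.8, 221.7, 147.4]
tcp_rot: [-3.14, -0.006, -0.108]
ft_force: [-4.9, -4.5, 33.4]
opening: 0.271
grip_force: 30.0
```

Call:
{"api": "move_arm", "payload": {
  "commands": [
    [[0, 0, 0.7], [0, 0, 0], 0],
    [[0, 0, 0.8], [0, 0, 0], 0],
    [[0, 0.4, 0], [0, 0, 0], 0],
    [[0, 0, 0], [0, 0, 0], 0],
    [[0, 0, 0], [0, 0, 0], 0]
  ]
}}

```text
t: 15.5
eef_pos: [533.9, 226.5, 158.0]
tcp_rot: [3.141, 0.001, -0.107]
ft_force: [-0.0, -0.3, -2.5]
opening: 0.271
grip_force: 30.0
```

```bash
python3 - <<'E'
from h import *
s=state();print(s["eef_pos"],s["tcp_rot"],s["ft_force"])
a=read_camera("wrist")
cv2.imwrite("pics/w5.png",cv2.resize(a[80:240,200:400],None,fx=4,fy=3.7,interpolation=cv2.INTER_CUBIC))
c=camera_info("wrist");p=np.load("p.npy")
print(state()["eef_pos"],proj("wrist",S2W(p,[(90,137.5,92),(90,178.5,92),(80,151.5,92),(80,164.5,92)])).round(1).tolist())
# tool frame: stand coords of TCP, block corner predicted
print(S2W([0,0,0,-p[3]],s["eef_pos"]-p[:3]))
E
```

```text
[533.93234943 226.53601724 157.98574336] [ 3.14108081e+00  9.39798120e-04 -1.06867301e-01] [-0.00941685 -0.27962282 -2.49471993]
[533.97385454 226.53118768 158.01328243] [[306.2, 100.2], [248.3, 100.2], [286.3, 115.0], [268.2, 115.0]]
[[ -1.67473386 157.13776177 157.98574336]]
```

View pics/w5.png

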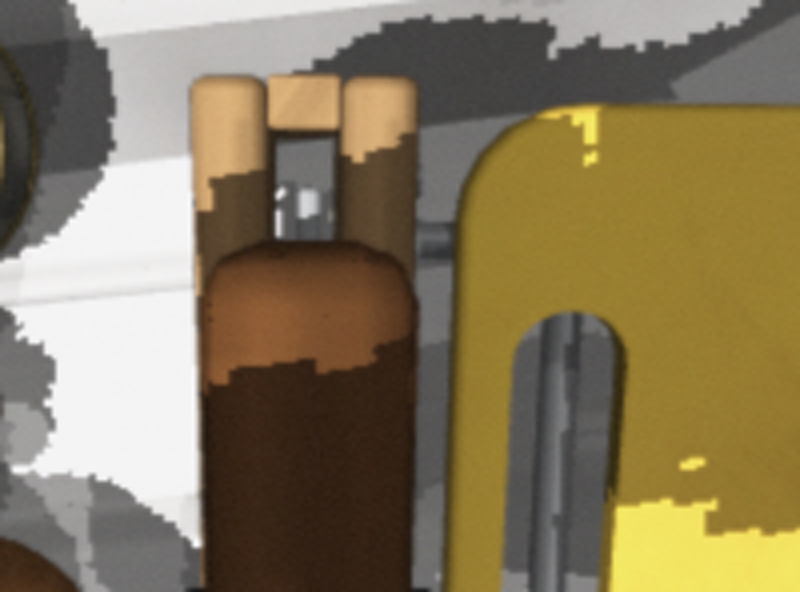

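The slot spans columns 268–286 as predicted and the blade is about 1 mm short of its centre. I'll nudge it and lower carefully.

Call:
{"api": "move_arm", "payload": {
  "commands": [
    [[0.15, 0.1, 0], [0, 0, 0], 0],
    [[0, 0, 0], [0, 0, 0], 0],
    [[0, 0, -0.5], [0, 0, 0], 0],
    [[0, 0, -0.4], [0, 0, 0], 0],
    [[0, 0, -0.4], [0, 0, 0], 0],
    [[0, 0, 0], [0, 0, 0], 0]
  ]
}}

```text
t: 16.15
eef_pos: [535.4, 227.4, 144.8]
tcp_rot: [3.141, 0.001, -0.107]
ft_force: [-0.1, 0.9, -2.4]
opening: 0.27
grip_force: 30.0
```

Call:
{"api": "move_arm", "payload": {
  "commands": [
    [[0, 0, -1], [0, 0, 0], 0],
    [[0, 0, -1.2], [0, 0, 0], 0],
    [[0, 0, -0.8], [0, 0, 0], 0],
    [[0, 0, -0.6], [0, 0, 0], 0],
    [[0, 0, 0], [0, 0, 0], 0]
  ]
}}

```text
t: 16.65
eef_pos: [535.3, 227.4, 108.5]
tcp_rot: [3.141, 0.002, -0.107]
ft_force: [-0.5, 0.4, -2.1]
opening: 0.275
grip_force: 30.0
```

Call:
{"api": "move_arm", "payload": {
  "commands": [
    [[0, 0, -0.4], [0, 0, 0], 0],
    [[0, 0, -0.2], [0, 0, 0], 0],
    [[0, 0, -0.1], [0, 0, 0], 0],
    [[0, 0, 0], [0, 0, 0], 0]
  ]
}}

```text
t: 17.05
eef_pos: [535.7, 227.5, 102.6]
tcp_rot: [3.142, -0.0, -0.107]
ft_force: [-0.7, -0.2, -2.3]
opening: 0.272
grip_force: 30.0
```

Call:
{"api": "move_arm", "payload": {
  "commands": [
    [[0, 0, -0.1], [0, 0, 0], 0],
    [[0, 0, -0.1], [0, 0, 0], 0],
    [[0, 0, -0.05], [0, 0, 0], 0],
    [[0, 0, 0], [0, 0, 0], 0]
  ]
}}

```text
t: 17.45
eef_pos: [535.7, 227.5, 100.0]
tcp_rot: [3.141, 0.0, -0.107]
ft_force: [-0.3, -0.4, -2.4]
opening: 0.272
grip_force: 30.0
```

Call:
{"api": "move_arm", "payload": {
  "commands": [
    [[0, 0, -0.1], [0, 0, 0], 0],
    [[0, 0, -0.1], [0, 0, 0], 0],
    [[0, 0, -0.05], [0, 0, 0], 0],
    [[0, 0, 0], [0, 0, 0], 0]
  ]
}}

```text
t: 17.85
eef_pos: [535.7, 227.5, 97.9]
tcp_rot: [3.142, -0.0, -0.107]
ft_force: [-1.6, -1.2, 3.2]
opening: 0.27
grip_force: 30.0
```

Contact with the block, so it is seated. Release and lift.

Call:
{"api": "move_arm", "payload": {
  "commands": [
    [[0, 0, 0], [0, 0, 0], 0.5],
    [[0, 0, 0], [0, 0, 0], 0.5],
    [[0, 0, 0], [0, 0, 0], 0.5],
    [[0, 0, 2], [0, 0, 0], 0.5],
    [[0, 0, 4], [0, 0, 0], 0.5],
    [[0, 0, 4], [0, 0, 0], 0.5],
    [[-0.5, -4, 2], [0, 0, 0], 0.5],
    [[-0.5, -4, 0], [0, 0, 0], 0.5],
    [[0, 0, 0], [0, 0, 0], 0.5],
    [[0, 0, 0], [0, 0, 0], 0.5]
  ]
}}

```text
t: 18.85
eef_pos: [525.8, 147.1, 217.8]
tcp_rot: [-3.141, -0.0, -0.109]
ft_force: [0.2, 0.8, -0.8]
opening: 0.499
grip_force: 0.0
```

```bash
python3 - <<'E'
from h import *
s=state();print(s["eef_pos"],s["ft_force"],s["opening"])
a=read_camera("scene");t=read_camera("top")
cv2.imwrite("pics/w6.png",np.hstack([cv2.resize(a[110:410,180:400],(396,540)),cv2.resize(t[150:300,140:260],(400,540))]))
E
```

```text
[525.82014532 147.05731043 217.76231719] [ 0.2194531   0.79893105 -0.80302055] 0.4989780867286116
```

View pics/w6.png

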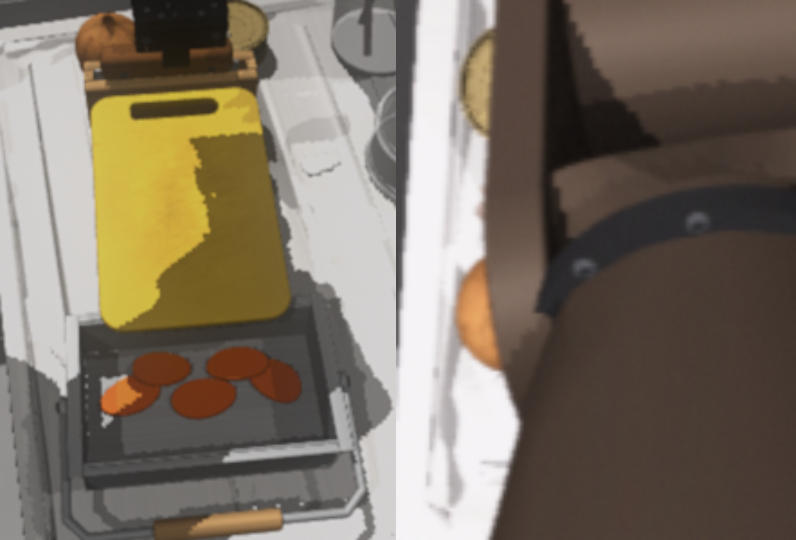

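The scene shows five slices in the pan, an empty board, the bail out and the scraper back. I'll do a quick numeric check on the handle height against the start, then hand in.

```bash
python3 - <<'E'
from h import *
a=cv2.imread("pics/scene0.png");b=read_camera("scene")
for im in(a,b):
    h=cv2.cvtColor(im,cv2.COLOR_BGR2HSV)
    m=cv2.inRange(h,(0,90,30),(14,255,110));m[:125]=0;m[165:]=0;m[:,:230]=0;m[:,315:]=0
    for sl in((236,250),(302,312)):
        y,x=np.nonzero(m[:,sl[0]:sl[1]]);print(sl,len(y),y.min() if len(y) else None,y.max() if len(y) else None,y.mean() if len(y) else None)
E
```

```text
(236, 250) 142 125 153 143.0211267605634
(302, 312) 65 131 146 138.16923076923078
(236, 250) 98 125 152 140.3673469387755
(302, 312) 44 131 145 137.04545454545453
```

```bash
python3 -c "
from cell import *
print(env.job_done())"
```

```text
the job is handed in; nothing more can be done
None
```

The job is handed in and no verdict came back; in the last pictures the carry handle was home, all five slices were in the pan and the scraper was back in its slot. The onion, garlic and tin were never approached, and the wipe stayed at roughly 7–17 N by the wrist force readings.

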